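# Pack up the sprung tube of the alignment jig and hold it level

### The job

Pack the gap under the jig's sprung tube: lay the flat round aluminium discs one at a time, centred on each other, on the jig's post, adding discs until the tube, when pulled down, bears firmly on the stack and lies as near to level as the discs allow. Leave spare discs flat on the bench and every other thing where it is. The tube springs up when let go, so finish while still holding it pressed down on the stack.

Things in the scene. Friction and masses are not known exactly. Their poses are not given: they have to be found in the camera images.
- jig: steel jig fixed to the bench: base bar 300 x 90 x 12 mm. Origin on the bench below the post's centre; +x runs from the post to the hinge (away from the robot, give or take 20 degrees), z up. Two cheeks, 66 mm apart over their outsides, 94 mm high, carry the hinge 170 mm along +x
- post_top (a point): centre of the post's flat round top (58 mm across, fixed, steel). Discs are stacked here. The post is set to a different height from job to job: its top is 26 to 38 mm above the bench, 14 to 26 mm below the tube's foot when the tube is level, so that two or three discs bring the tube nearest to level
- tube_hinge (a point): centre of the tube's hinge, 72 mm above the bench, 170 mm from the post's axis; the hinge axis is the jig's y
- tube (a joint): swing of the tube, rad: 0 = level, above the post, pointing along the jig's -x; positive = raised; 1.35 = fully raised, nearly upright, where a spring (0.55 N m/rad) keeps it at the start and returns it when let go; -0.2 = lowest. Some 3 N at its end holds it level. To lower it, hook the side facing the hinge end of the jig, pull over and press down. One disc more raises the bearing angle by 0.047
- tube_end (a point): centre of the free end of the round brass tube, 30 mm across, 245 mm from the hinge on the tube's axis; about 310 mm above the bench when raised, 72 mm when level. The end 50 mm of the tube, beyond the foot, are free to press on
- tube_foot (a point): underside of the tube's foot, a steel cross roller 40 mm across and 40 mm long fixed under and around the tube 170 mm from the hinge, its lowest line 20 mm below the tube's axis; it meets the stack on the post, 52 mm above the bench when the tube is level
- disc1: one of four identical plain aluminium packing discs, 48 mm across and 8 mm thick, about 40 g; origin at the centre of its underside, z its axis. All lie flat on the bench at the start, two on either side of the jig
- disc2: one of four identical plain aluminium packing discs, 48 mm across and 8 mm thick, about 40 g; origin at the centre of its underside, z its axis. All lie flat on the bench at the start, two on either side of the jig
- disc3: one of four identical plain aluminium packing discs, 48 mm across and 8 mm thick, about 40 g; origin at the centre of its underside, z its axis. All lie flat on the bench at the start, two on either side of the jig
- disc4: one of four identical plain aluminium packing discs, 48 mm across and 8 mm thick, about 40 g; origin at the centre of its underside, z its axis. All lie flat on the bench at the start, two on either side of the jig
- can: tin can 66 mm across, 70 mm tall; leave it alone. Origin at the centre of its underside
- jar: closed white jar 60 mm across, 75 mm tall; leave it alone. Origin at the centre of its underside
- screwdriver: screwdriver lying on the bench; leave it alone. Origin at the centre of its underside
- wrench: steel wrench lying on the bench; leave it alone. Origin at the centre of its underside
- tape_roll: cardboard roll, a ring 80 mm across, 25 mm high; leave it alone. Origin at the centre of its underside
- cork_block: cork sanding block 50 x 80 x 30 mm; leave it alone. Origin at the centre of its underside
- bushing: small brass bushing 24 mm across, 30 mm high, standing; leave it alone. Origin at the centre of its underside
Mind the look-alikes: they are no part of the job. What is shaped like the disc4 but purple or red is not meant.

How it is judged:
By the outcome, as a careful person would: the job done as asked, in the order asked, and still so for the second after the job is handed in, while the arm keeps its last pose, push and grip.
It also fails if it takes over 72 s, if anything falls off the work surface, if the arm or the gripper's body presses on something with over 40 N, if the wrist force passes 120 N, or if a joint passes its speed limit or range.

### The arm

A 6-joint arm with a two-finger parallel gripper is mounted at the origin on the work surface. World frame = base frame: x ahead of the robot, y to its left, z up, the work surface at z = 0. Lengths are in mm, angles in rad, forces in N, time in s.
With the tool pointing down it reaches from about 325 to 900 mm from the base axis. Payload 3.5 kg.
Tool frame: the origin (TCP) lies at the very end of the fingers, on their centre line; the grasp point (between the pads) lies 19 mm behind it; z points along the fingers, y is the line along which they close (so a half turn about z gives the same grasp; the last joint's range is limited). The gripper opens to 85 mm and grips with 20 to 120 N. Pads are 22 mm wide; open, the fingers measure 114 mm over their backs; the gripper's body (76 mm by 85 mm) begins 54 mm behind the grasp point. The pads swing forward as they close: fully open they stand 13 mm farther back than shut.
Start: joints at [-1.256, 0.276, -0.026, 1.268, 0, 1.467], TCP at [253.582, -571.242, 231.313] pointing down, gripper open.
Joint ranges: [-3.12, 3.12], [-0.85, 1.88], [-1.08, 1.24], [-1.95, 2.15], [-1.57, 1.53], [-3.14, 3.14]. Speed limits (rad/s): [2.57, 2.57, 3.14, 3.14, 3.14, 3.14].

### API

Orientations are given as a unit quaternion [x, y, z, w].
In Python, from workcell import ctrl, optics gives the robot as it stands. The module is installed in compiled form; this text tells all that it offers.
- The arm moves only by the tool step_arm, never from a script. Its argument "deltas" is one flat list of numbers, 5 for each row, row after row: the opening, from 0 (shut) to 1 (fully open), then the shift along the world's x, y, z each as a share of 0.2 m, from -1 to 1, then the turn about the world's z as a share of 90 degrees, from -1 to 1. A call has 1 to 20 rows; each row is the pose to reach, as a shift and turn from the pose commanded when the call began; what a row does not reach only later rows make up. A row lasts 1/10 s, in which the tool goes at most 50 mm and 8.59 degrees, less where a joint would pass 70% of its speed; a pose out of reach is approached as far as the arm can. A call with a number of a shift or a turn outside -1 to 1 is refused whole. A call with a gripper value outside its range is refused whole. The fingers move at their own pace and stop on an object; "newtons" is the grip in N (left out, the last holds). Time passes only in rows, so rows that repeat a pose let the fingers close. It gives the time, the measured TCP pose, the force, the opening and the grip force at its end, in the units of the state.
- ctrl.get_obs(): the state, without advancing time (a new reading comes with each control period).
- optics.snapshot(name): name is "scene" or "top" or "wrist"; returns the picture (384x512x3 uint8, blue, green, red); there is no depth.
- optics.camera_model(name): a dict with "mtx" (3x3 intrinsics, pixels), "k1" (the pictures are not rectified: a ray, as slopes to the right and down, at radius r is drawn at 1 + k1 r^2 times it, then the intrinsics apply), "rvec" (rotation vector, rad) and "tvec" (3), from world to camera coordinates, as OpenCV has them; the wrist camera has in their place "tool_from_camera" (4x4, takes a point from camera to tool coordinates, whose origin is the TCP and whose axes are the flange's). Camera axes: x right, y down, z forward; pixel columns grow to the right and rows downward; lengths in mm; the calibration is good to about 2 mm. A picture is of the moment at which its call begins: read the wrist's pose just before it. camera_model takes no time and is no camera call.
- ctrl.job_done(): hands the job in; it is judged then, once.
The state is a dict: "time_s": time; "q": joint angles; "qd": joint speeds; "joint_efforts": joint torques, N m; "position": TCP position; "tcp_rot": TCP orientation; "contact_force": force on the tool from outside, world axes, zero at the start; "torque": the same for the moment, N m; "grip_width": finger opening in mm; "grasp_force": force on a finger pad.
Only numpy, scipy, OpenCV 4.12 (cv2) and the standard library are available. Lean on these libraries where they do the work, as an engineer would, in place of code of your own. Each camera call takes 0.05 s, during which the arm holds its last target. There are 200 camera calls.

## Working session

There is one attempt and no reset: what is moved stays moved. The work goes in short steps, Python scripts to look and compute and a tool call to move; the robot and the scene stay as the last step left them, time stands still between calls to the robot, and variables do not carry over. Pictures are saved under pics/ and viewed, at most 10 in all, crops included, and the job is handed in when it is done.

Besides the shell and the picture viewer there is one more tool, called after ">>>" as name(argument=value, ...) on one line, values as JSON. step_arm: Moves the arm, as the interface text tells. Shift numbers are shares of 0.2 m and turn numbers shares of 90 degrees, none past 1 either way. Its arguments: {"type":"object","properties":{"deltas":{"type":"array","items":{"type":"number"}},"newtons":{"type":"number"}},"required":["deltas"]}

```bash
mkdir -p pics
cat > h.py <<'E'
import numpy as np, cv2
from workcell import ctrl, optics
from scipy.spatial.transform import Rotation as R
def cam(n):
    m=optics.camera_model(n); K=np.array(m['mtx'],float)
    if n=='wrist':
        o=ctrl.get_obs(); T=np.eye(4); T[:3,:3]=R.from_quat(o['tcp_rot']).as_matrix(); T[:3,3]=o['position']
        T=T@np.array(m['tool_from_camera']); Rc=T[:3,:3].T; t=-Rc@T[:3,3]
    else: Rc=cv2.Rodrigues(np.array(m['rvec'],float))[0]; t=np.array(m['tvec'],float).ravel()
    return K,float(m['k1']),Rc,t
def ray(c,u,v):
    K,k,Rc,t=c; d=np.array([(u-K[0,2])/K[0,0],(v-K[1,2])/K[1,1]]); s=d.copy()
    for _ in range(20): s=d/(1+k*(s@s))
    return -Rc.T@t, Rc.T@np.array([s[0],s[1],1])
def onz(c,u,v,z):
    o,d=ray(c,u,v); return o+d*(z-o[2])/d[2]
def proj(c,p):
    K,k,Rc,t=c; q=Rc@np.array(p,float)+t; s=q[:2]/q[2]; s=s*(1+k*(s@s)); return K[0,0]*s[0]+K[0,2],K[1,1]*s[1]+K[1,2]
E
python3 - <<'E'
from h import *
for n in('scene','top'):
    im=optics.snapshot(n); cv2.imwrite(f'pics/{n}0.png',im); c=cam(n); print(n,c[0].tolist(),c[1],(-c[2].T@c[3]).round())
a=[cv2.imread(f'pics/{n}0.png') for n in('top','scene')]
for n,i in zip(('top','scene'),a): cv2.imwrite(f'pics/{n}v.png',cv2.resize(i,(800,600)))
print(ctrl.get_obs())
E
```

```text
scene [[388.58689922141264, 0.0, 260.1386861396456], [0.0, 388.58689922141264, 195.6868972981416], [0.0, 0.0, 1.0]] -0.12585031070705752 [1015.  586.  703.]
top [[450.04410620336853, 0.0, 254.33323423908786], [0.0, 450.04410620336853, 189.75910000653974], [0.0, 0.0, 1.0]] 0.012270028581566356 [ 474.  -13. 1484.]
{'time_s': 0.1, 'q': array([-1.25640157e+00,  2.77094990e-01, -2.77612609e-02,  1.26799939e+00,
        5.17181040e-06,  1.46740209e+00]), 'qd': array([-2.77059723e-04, -2.64764366e-04,  3.85895698e-03, -1.11939812e-03,
       -6.57113525e-05,  1.68800786e-03]), 'joint_efforts': array([ 3.05331560e-04, -4.46705782e+01,  2.96129429e+01,  8.42755049e-03,
       -7.46605883e-05, -6.97786703e-06]), 'position': array([ 253.36160523, -570.56238386,  230.23963289]), 'tcp_rot': array([ 9.78260252e-01,  2.07378443e-01, -1.05856144e-04, -1.02420430e-03]), 'contact_force': array([ 0.12126187,  0.15419068, -0.05133739]), 'torque': array([-0.02588216, -0.00353573,  0.01070308]), 'grasp_force': 0.0, 'grip_width': 85.51001698871222}
```

View pics/topv.png

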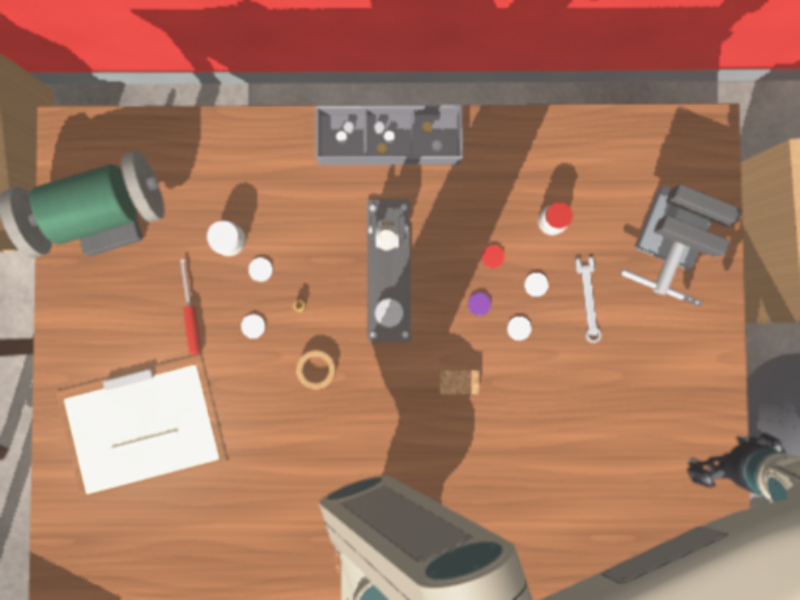

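View pics/scenev.png

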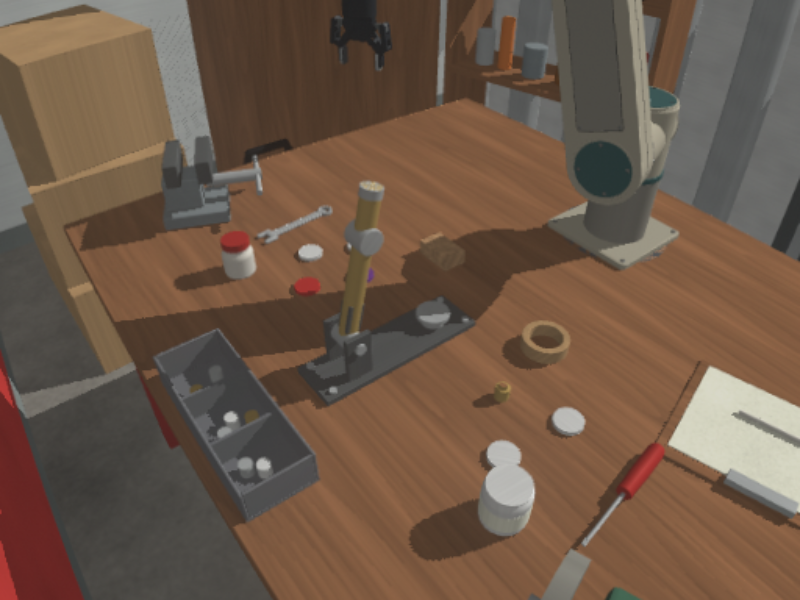

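The top view (800x600) shows white discs at (260,268), (253,326), (536,284) and (519,328). The post is at (389,313) and the raised tube at (388,238). The scene view shows the post top at (433,314).

```bash
cat > m.py <<'E'
from h import *
def blob(im,u,v,lo,r=24,invert=False):
    g=im.min(2); x0,y0=int(u)-r,int(v)-r; m=(g[y0:y0+2*r,x0:x0+2*r]>lo).astype(np.uint8)
    n,l,s,c=cv2.connectedComponentsWithStats(m)
    k=min(range(1,n),key=lambda i:np.hypot(*(c[i]-r))+(1e3 if s[i,4]<30 else 0)); cs,_=cv2.findContours((l==k).astype(np.uint8),0,2); h=cv2.convexHull(cs[0])
    e=cv2.fitEllipse(h); return np.array(e[0])+[x0,y0],e[1],s[k,4]
E
python3 - <<'E'
from m import *
t=cv2.imread('pics/top0.png'); s=cv2.imread('pics/scene0.png'); T=cam('top'); S=cam('scene')
for u,v in((260,268),(253,326),(536,284),(519,328)):
    c,ax,a=blob(t,u*.64,v*.64,150); print(c.round(1),np.round(ax,1),a,onz(T,*c,8).round(1))
print('gray',t[200,249],t[190,249],t[208,249],s[201,277],s[215,277],s[190,277])
for lo in(85,100,115):
  for n,im,C,p in(('top',t,T,(249,200)),('scene',s,S,(277,201))):
    try:
        c,ax,a=blob(im,*p,lo); print(lo,n,c.round(1),np.round(ax,1),a,[onz(C,*c,z).round(1)[:2] for z in(26,32,38)])
    except Exception as e: print(n,e)
a=cv2.resize(t[115:225,215:285],None,fx=5,fy=5,interpolation=2); b=cv2.resize(s[180:270,185:310],None,fx=3.5,fy=3.5,interpolation=2)
c=np.zeros((550,800,3),np.uint8); c[:a.shape[0],:a.shape[1]]=a; c[:b.shape[0],355:355+b.shape[1]]=b[:, :445]; cv2.imwrite('pics/crop1.png',c)
E
```

```text
[166.2 172.2] [15.4 15.7] 194 [596.7 270.8   8. ]
[161.4 208.5] [15.4 15.7] 198 [477.6 286.    8. ]
[342.7 181.8] [15.  15.5] 191 [ 561.8 -309.1    8. ]
[331.7 209.7] [15.2 15.5] 192 [ 470.4 -271.7    8. ]
gray [149 150 153] [103 105 109] [146 146 149] [137 139 138] [80 82 82] [43 59 80]
85 top [236.3 196.4] [43.5 58.1] 1212 [array([515.4,  40.2]), array([515.3,  40. ]), array([515.1,  39.7])]
85 scene [277.5 200.1] [18.7 21.4] 284 [array([ 5.e+02, -3.e-01]), array([504.5,   4.9]), array([509.1,  10.1])]
100 top [242.5 194.6] [30.9 48.8] 652 [array([520.9,  19.9]), array([520.7,  19.7]), array([520.5,  19.6])]
100 scene [277.7 202.3] [10.7 20.5] 105 [array([505.,   7.]), array([509.6,  12.2]), array([514.1,  17.3])]
115 top [242.1 194.5] [32.4 45. ] 561 [array([521.4,  21.2]), array([521.2,  21.1]), array([521.,  21.])]
115 scene [278.  202.4] [ 7.4 19.1] 88 [array([504.6,   7.5]), array([509.1,  12.7]), array([513.6,  17.8])]
```

View pics/crop1.png

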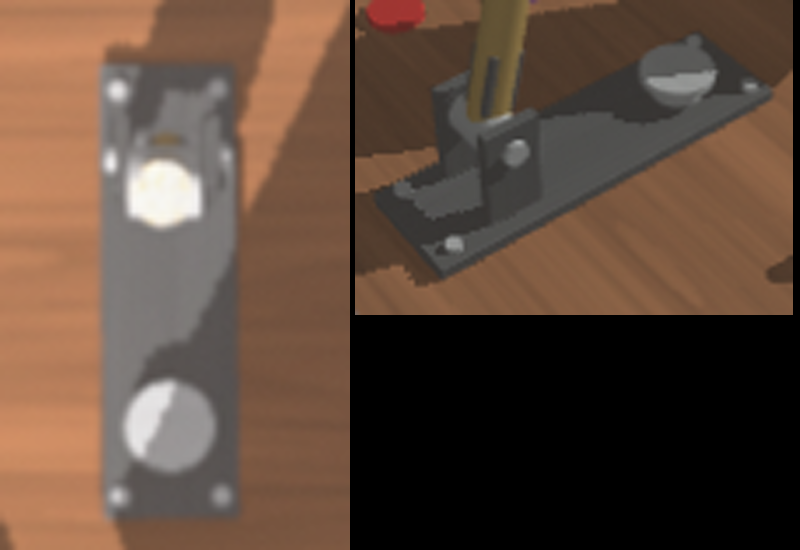

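Run:
```python
from h import *
T=cam('top'); S=cam('scene')
f=lambda x,y:((x+.5)/5-.5+215,(y+.5)/5-.5+115)
b=[onz(T,*f(*p),14)[:2] for p in((118,92),(220,90),(118,497),(222,497))]
print(np.round(b,1)); a=(b[0]+b[1])/2;c=(b[2]+b[3])/2; print('yaw',np.degrees(np.arctan2(*(a-c)[::-1])),np.linalg.norm(a-c))
p=f(169.5,425)
for z in(26,32,38): print(onz(T,*p,z).round(1))
# scene post top: crop ellipse centre (677,75)->
q=((677-355+.5)/3.5-.5+185,(75+.5)/3.5-.5+180)
o1,d1=ray(T,*p);o2,d2=ray(S,*q)
A=np.c_[d1,-d2]; k=np.linalg.lstsq(A,o2-o1,rcond=None)[0]; print((o1+d1*k[0]).round(1),(o2+d2*k[1]).round(1))
print(optics.camera_model('wrist'))
```

```text
[[724.1  33.5]
 [725.  -33.6]
 [458.2  34.6]
 [457.8 -33.3]]
yaw -0.15400576854247383 266.5231367811474
[504.7   0.6  26. ]
[504.6   0.6  32. ]
[5.045e+02 5.000e-01 3.800e+01]
[504.7   0.6  25.9] [504.    1.3  25.9]
{'mtx': array([[333.8994334 ,   0.        , 253.3047843 ],
       [  0.        , 333.8994334 , 186.78250984],
       [  0.        ,   0.        ,   1.        ]]), 'k1': -0.06546718311848368, 'tool_from_camera': array([[ 1.30501221e-04, -9.63932775e-01, -2.66145801e-01,
         6.77566420e+01],
       [ 9.99998508e-01,  5.84171847e-04, -1.62542998e-03,
         1.17267772e+00],
       [ 1.72228011e-03, -2.66145192e-01,  9.63931414e-01,
        -1.42045948e+02],
       [ 0.00000000e+00,  0.00000000e+00,  0.00000000e+00,
         1.00000000e+00]])}
```

>>> step_arm(deltas=[1, 1, 1, -0.3, 1, 1, 1, 1, -0.3, 1, 1, 1, 1, -0.3, 1, 1, 1, 1, -0.3, 1, 1, 1, 1, -0.3, 1, 1, 1, 1, -0.3, 1, 1, 1, 1, -0.3, 1, 1, 1, 1, -0.3, 1, 1, 1, 1, -0.3, 1, 1, 1, 1, -0.3, 1, 1, 1, 1, -0.3, 1])

```text
time_s: 1.2
position: [453.3, -370.8, 170.7]
tcp_rot: [0.543, 0.84, 0.0, -0.001]
contact_force: [-0.3, 0.0, -0.2]
grip_width: 85.3
grasp_force: 0.0
```

>>> step_arm(deltas=[1, 0.084, 0.498, 0, 0.734, 1, 0.084, 0.498, 0, 0.734, 1, 0.084, 0.498, 0, 0.734, 1, 0.084, 0.498, 0, 0.734, 1, 0.084, 0.498, 0, 0.734, 1, 0.084, 0.498, 0, 0.734, 1, 0.084, 0.498, 0, 0.734, 1, 0.084, 0.498, 0, 0.734, 1, 0.084, 0.498, 0, 0.734])

```text
time_s: 2.1
position: [470.0, -271.4, 170.8]
tcp_rot: [0.0, 1.0, 0.0, -0.0]
contact_force: [-0.8, 0.5, 0.1]
grip_width: 85.5
grasp_force: 0.0
```

Run:
```python
from m import *
o=ctrl.get_obs(); C=cam('wrist'); im=optics.snapshot('wrist'); cv2.imwrite('pics/w1.png',im)
print(o['position'].round(1),o['q'].round(2),o['qd'].round(3))
for d in((470.4,-271.7,8),(561.8,-309.1,8)):
    u=proj(C,d); print(u)
    try: c,ax,a=blob(im,*u,150,45); print(c,ax,a,onz(C,*c,8).round(1))
    except Exception as e: print(e)
```

```text
[ 470.  -271.4  170.8] [-0.64  0.17 -0.29  1.11  0.   -0.64] [-0.001 -0.002  0.002  0.     0.001  0.077]
(np.float64(253.27402794676337), np.float64(169.30507103541385))
[253.21012497 169.00829697] (50.074317932128906, 50.5721549987793) 1994 [ 470.1 -271.8    8. ]
(np.float64(216.2429178337396), np.float64(257.9506452004301))
[216.84876251 256.98867035] (44.85719299316406, 46.46659469604492) 1654 [ 560.7 -308.5    8. ]
```

View pics/w1.png

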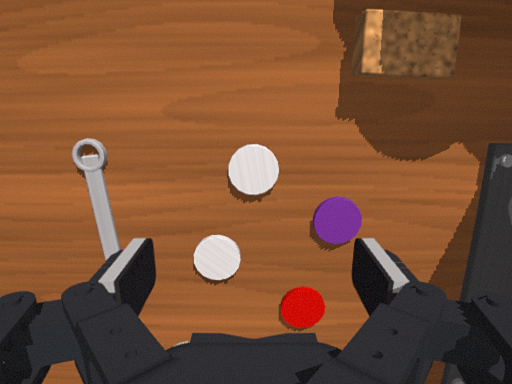

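The wrist view shows the target disc at (253,169) and the second at (217,257), both matching the top view. The purple and red look-alikes are at (337,220) and (302,307).

>>> step_arm(deltas=[0.9, 0, 0, -0.25, 0, 0.9, 0, 0, -0.5, 0, 0.9, 0, 0, -0.75, 0, 0.9, 0, 0, -0.86, 0, 0.9, 0, 0, -0.86, 0, 0, 0, 0, -0.86, 0, 0, 0, 0, -0.86, 0, 0, 0, 0, -0.86, 0, 0, 0, 0, -0.86, 0, 0, 0, 0, -0.86, 0, 0, 0, 0, -0.86, 0], newtons=30)

```text
time_s: 3.25
position: [472.4, -273.1, 1.8]
tcp_rot: [0.0, 1.0, -0.001, 0.002]
contact_force: [-0.1, 0.4, 7.3]
grip_width: 45.7
grasp_force: 30.8
```

>>> step_arm(deltas=[0, 0, 0, 0.1, 0, 0, 0, 0, 0.3, 0, 0, 0, 0, 0.5, 0, 0, 0, 0, 0.5, 0])

```text
time_s: 3.65
position: [474.9, -275.0, 106.2]
tcp_rot: [0.0, 1.0, -0.004, 0.005]
contact_force: [1.2, -0.9, -0.1]
grip_width: 45.8
grasp_force: 30.9
```

Run:
```python
from m import *
o=ctrl.get_obs(); print(o['position'].round(1),o['grip_width'],o['grasp_force'],o['contact_force'])
a=optics.snapshot('wrist'); s=optics.snapshot('scene'); C=cam('scene'); u,v=map(int,proj(C,o['position'])); print(u,v)
b=cv2.resize(s[max(v-30,0):v+30,u-35:u+35],None,fx=5,fy=5,interpolation=2)
c=np.zeros((384,800,3),np.uint8); c[:,:440]=a[:,36:476]; c[:b.shape[0],445:795]=b; cv2.imwrite('pics/w2.png',c)
```

```text
[ 474.9 -275.   106.2] 45.84464892857523 30.91096580028534 [ 1.23126481 -0.88013245 -0.07677562]
226 128
```

View pics/w2.png

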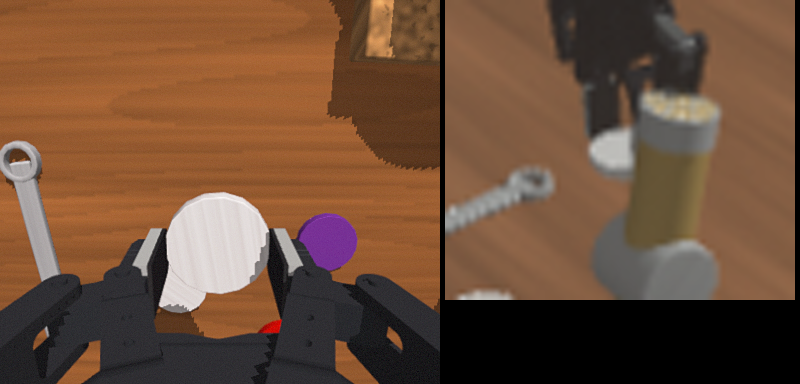

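>>> step_arm(deltas=[0, 0, 0, 0, 0, 0, 0, 0, 0, 0])

```text
time_s: 3.95
position: [469.1, -270.7, 97.7]
tcp_rot: [0.0, 1.0, 0.001, -0.001]
contact_force: [0.5, 0.7, -0.4]
grip_width: 45.8
grasp_force: 30.9
```

Run:
```python
from m import *
o=ctrl.get_obs(); print(o['position'].round(2),o['q'].round(3),o['qd'].round(3),o['tcp_rot'].round(4)); C=cam('wrist'); im=optics.snapshot('wrist')
g=((im.min(2)>150)).astype(np.uint8); n,l,s,c=cv2.connectedComponentsWithStats(g); k=1+s[1:,4].argmax(); print(s[k],c[k])
for z in(-4,0,4,8,12):
    p=o['position'][2]+z; q=[onz(C,*x,p) for x in((s[k,0],c[k][1]),(s[k,0]+s[k,2],c[k][1]),(c[k][0],s[k,1]))]; print(z,np.round([a[:2]-o['position'][:2] for a in q],1).tolist())
```

```text
[ 469.12 -270.72   97.73] [-0.643  0.24  -0.375  0.959  0.    -0.643] [-0.002  0.005  0.001 -0.001 -0.    -0.   ] [ 1.0e-04  1.0e+00  1.0e-03 -1.3e-03]
[ 195  192  110  121 8913] [248.07999551 247.45371929]
-4 [[3.9, -28.6], [3.9, 24.1], [-23.8, -3.0]]
0 [[1.9, -27.9], [2.0, 23.5], [-25.0, -3.0]]
4 [[0.0, -27.1], [0.1, 22.8], [-26.1, -2.9]]
8 [[-1.9, -26.4], [-1.8, 22.1], [-27.3, -2.9]]
12 [[-3.8, -25.6], [-3.7, 21.4], [-28.4, -2.8]]
```

>>> step_arm(deltas=[0, 0.04, 0.25, 0, 0, 0, 0.08, 0.5, 0, 0, 0, 0.13, 0.75, 0, 0, 0, 0.17, 1, 0, 0])

```text
time_s: 4.4
position: [503.4, -72.7, 98.3]
tcp_rot: [0.001, 1.0, 0.0, -0.001]
contact_force: [1.0, 0.3, 0.1]
grip_width: 45.7
grasp_force: 31.0
```

>>> step_arm(deltas=[0, 0, 0.2, 0, 0, 0, 0, 0.361, 0, 0, 0, 0, 0.361, -0.1, 0, 0, 0, 0.361, -0.2, 0, 0, 0, 0.361, -0.2, 0, 0, 0, 0.361, -0.2, 0])

```text
time_s: 5.0
position: [502.8, -2.2, 58.4]
tcp_rot: [0.0, 1.0, 0.0, -0.001]
contact_force: [0.2, 0.8, 0.3]
grip_width: 45.5
grasp_force: 31.0
```

>>> step_arm(deltas=[0, 0, 0, 0, 0, 0, 0, 0, -0.05, 0, 0, 0, 0, -0.09, 0, 0, 0, 0, -0.09, 0, 0, 0, 0, -0.09, 0])

```text
time_s: 5.5
position: [503.4, -2.3, 40.9]
tcp_rot: [0.0, 1.0, 0.0, -0.001]
contact_force: [0.1, 0.2, -0.8]
grip_width: 45.5
grasp_force: 31.0
```

>>> step_arm(deltas=[0, 0.005, 0.014, 0, 0, 0, 0.005, 0.014, -0.03, 0, 0, 0.005, 0.014, -0.04, 0, 0, 0.005, 0.014, -0.05, 0, 0, 0.005, 0.014, -0.05, 0, 0, 0.005, 0.014, -0.05, 0])

```text
time_s: 6.1
position: [506.5, 0.7, 34.8]
tcp_rot: [-0.0, 1.0, 0.0, 0.001]
contact_force: [-6.5, -0.2, 25.1]
grip_width: 45.8
grasp_force: 36.6
```

Run:
```python
from m import *
o=ctrl.get_obs(); print(o['position'].round(1),o['contact_force'].round(1))
a=optics.snapshot('wrist'); s=optics.snapshot('scene'); C=cam('scene'); u,v=map(int,proj(C,o['position'])); print(u,v)
b=cv2.resize(s[v-30:v+20,u-35:u+35],None,fx=5,fy=5,interpolation=2)
c=np.zeros((384,800,3),np.uint8); c[:,:440]=a[:,36:476]; c[:b.shape[0],445:795]=b; cv2.imwrite('pics/w3.png',c)
```

```text
[506.5   0.7  34.8] [-6.5 -0.2 25.1]
275 198
```

View pics/w3.png

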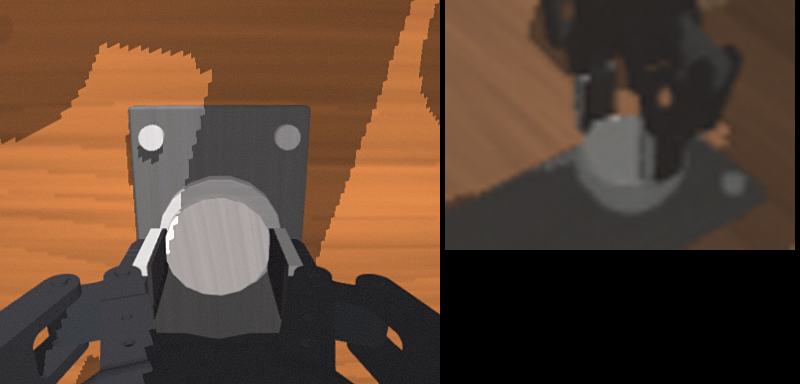

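The disc touches the post top at TCP z of about 35, centred in the wrist view at (218,243 in the crop). I'll ease off, release and rise.

>>> step_arm(deltas=[0, 0, 0, 0.015, 0, 0, 0, 0, 0.015, 0, 0.85, 0, 0, 0.015, 0, 0.85, 0, 0, 0.015, 0, 0.85, 0, 0, 0.1, 0, 0.85, 0, 0, 0.35, 0, 0.85, 0, 0, 0.6, 0, 0.85, 0, 0, 0.6, 0, 0.85, 0, 0, 0.6, 0])

```text
time_s: 7.1
position: [506.0, 0.4, 152.4]
tcp_rot: [-0.0, 1.0, -0.0, 0.001]
contact_force: [0.4, -0.1, -0.8]
grip_width: 72.8
grasp_force: 0.0
```

Run:
```python
from m import *
o=ctrl.get_obs(); print(o['position'].round(1),o['qd'].round(3)); C=cam('wrist'); im=optics.snapshot('wrist'); cv2.imwrite('pics/w4.png',im)
for z in(34,42): print(z,proj(C,(504.5,.5,z)))
```

```text
[5.060e+02 4.000e-01 1.524e+02] [-0.     0.032 -0.058  0.     0.    -0.003]
34 (np.float64(254.1442579850924), np.float64(178.2388399626671))
42 (np.float64(254.18097555353052), np.float64(180.7364987577154))
```

View pics/w4.png

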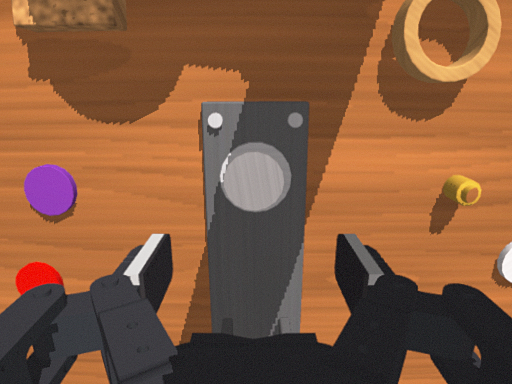

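The first disc lies on the post, centred at about (255,177). Next I'll fetch the second disc.

>>> step_arm(deltas=[0.9, 0.2, -0.7, 0, 0, 0.9, 0.2, -0.8, 0, 0, 0.9, 0.2, -1, 0, 0, 0.9, 0.2, -1, 0, 0, 0.9, 0.2, -1, 0, 0])

```text
time_s: 7.65
position: [544.6, -204.3, 148.7]
tcp_rot: [0.003, 1.0, -0.0, -0.001]
contact_force: [-0.6, 0.3, -0.5]
grip_width: 76.9
grasp_force: 0.0
```

>>> step_arm(deltas=[0.9, 0.082, -0.546, 0, 0, 0.9, 0.082, -0.546, 0, 0, 0.9, 0.082, -0.546, 0, 0, 0.9, 0.082, -0.546, 0, 0, 0.9, 0.082, -0.546, 0, 0, 0.9, 0.082, -0.546, 0, 0])

```text
time_s: 8.25
position: [560.5, -306.4, 150.3]
tcp_rot: [-0.001, 1.0, 0.001, -0.001]
contact_force: [0.0, 0.5, -0.2]
grip_width: 76.9
grasp_force: 0.0
```

Run:
```python
from m import *
o=ctrl.get_obs(); C=cam('wrist'); im=optics.snapshot('wrist'); cv2.imwrite('pics/w5.png',im)
print(o['position'].round(1),o['qd'].round(3))
u=proj(C,(561.2,-308.8,8)); c,ax,a=blob(im,*u,150,45); print(u,c,ax,a,onz(C,*c,8).round(1))
```

```text
[ 560.5 -306.4  150.3] [ 0.003 -0.007  0.007 -0.004 -0.003 -0.001]
(np.float64(250.71406306424763), np.float64(174.84607670293562)) [250.39800644 175.71874237] (53.302772521972656, 53.60795211791992) 2256 [ 562.  -309.1    8. ]
```

>>> step_arm(deltas=[0.9, 0.007, -0.013, -0.24, 0, 0.9, 0.007, -0.013, -0.48, 0, 0.9, 0.007, -0.013, -0.65, 0, 0.9, 0.007, -0.013, -0.735, 0, 0.9, 0.007, -0.013, -0.735, 0, 0.9, 0.007, -0.013, -0.735, 0, 0, 0.007, -0.013, -0.735, 0, 0, 0.007, -0.013, -0.735, 0, 0, 0.007, -0.013, -0.735, 0, 0, 0.007, -0.013, -0.735, 0, 0, 0.007, -0.013, -0.735, 0], newtons=40)

```text
time_s: 9.4
position: [565.6, -312.3, 8.2]
tcp_rot: [-0.0, 1.0, -0.001, 0.003]
contact_force: [-0.4, 2.2, 7.1]
grip_width: 3.7
grasp_force: 3.6
```

>>> step_arm(deltas=[0, 0, 0, 0.1, 0, 0.9, 0, 0, 0.35, 0, 0.9, 0, 0, 0.5, 0, 0.9, 0, 0, 0.5, 0, 0.9, 0, 0, 0.5, 0, 0.9, 0, 0, 0.5, 0])

```text
time_s: 10.0
position: [561.9, -310.8, 103.6]
tcp_rot: [0.0, 1.0, 0.0, -0.001]
contact_force: [-0.7, 0.4, -0.5]
grip_width: 72.5
grasp_force: 0.0
```

Run:
```python
from m import *
o=ctrl.get_obs(); C=cam('wrist'); im=optics.snapshot('wrist'); cv2.imwrite('pics/w6.png',im)
print(o['position'].round(1),o['qd'].round(3),o['grip_width'])
u=proj(C,(561.2,-308.8,8)); c,ax,a=blob(im,*u,150,45); print(u,c,ax,a,onz(C,*c,8).round(1))
```

```text
[ 561.9 -310.8  103.6] [ 0.002  0.016 -0.015 -0.001 -0.001 -0.   ] 72.4504733357373
(np.float64(256.61336023758514), np.float64(187.35035992070175)) [256.09140015 188.18338013] (62.72996520996094, 63.44335174560547) 3134 [ 561.8 -309.2    8. ]
```

>>> step_arm(deltas=[0.85, 0, 0.008, -0.24, 0, 0.85, 0, 0.008, -0.44, 0, 0.85, 0, 0.008, -0.535, 0, 0.85, 0, 0.008, -0.535, 0, 0.85, 0, 0.008, -0.535, 0, 0, 0, 0.008, -0.535, 0, 0, 0, 0.008, -0.535, 0, 0, 0, 0.008, -0.535, 0, 0, 0, 0.008, -0.535, 0], newtons=40)

```text
time_s: 10.95
position: [563.1, -310.0, -2.2]
tcp_rot: [0.0, 1.0, -0.0, 0.0]
contact_force: [0.6, -0.2, 2.2]
grip_width: 45.6
grasp_force: 42.4
```

```bash
python3 -c "
from h import *
o=ctrl.get_obs();print(o['position'].round(2),o['qd'].round(3),o['q'].round(3),o['contact_force'])"
```

```text
[ 563.1  -309.99   -2.15] [-0.001  0.     0.001 -0.001  0.    -0.   ] [-0.604  0.506 -0.229  0.835  0.    -0.604] [ 0.60652827 -0.23899606  2.17859443]
```

>>> step_arm(deltas=[0, 0, 0, 0.25, 0, 0, 0, 0, 0.5, 0, 0, 0, 0, 0.6, 0, 0, 0, 0, 0.6, 0])

```text
time_s: 11.35
position: [565.6, -311.6, 122.2]
tcp_rot: [-0.0, 1.0, -0.003, 0.004]
contact_force: [0.9, -0.4, 0.0]
grip_width: 45.7
grasp_force: 41.3
```

Run:
```python
from m import *
im=cv2.imread('pics/w4.png'); g=im[:,:,1]
print(g[134:222,262].tolist()); print(g[178,214:298].tolist())
c=cv2.resize(im[130:225,205:305],None,fx=6,fy=6,interpolation=2); cv2.imwrite('pics/w4c.png',c)
```

```text
[68, 70, 69, 65, 68, 68, 69, 75, 95, 124, 132, 131, 130, 132, 131, 126, 127, 126, 132, 147, 158, 158, 159, 163, 160, 160, 160, 159, 161, 157, 163, 159, 159, 163, 162, 159, 159, 156, 161, 159, 159, 160, 159, 158, 161, 157, 157, 157, 152, 164, 157, 159, 158, 161, 158, 163, 164, 162, 158, 159, 164, 161, 163, 161, 163, 162, 161, 159, 158, 161, 156, 158, 158, 160, 151, 139, 116, 80, 62, 65, 64, 65, 66, 69, 69, 67, 69, 67]
[109, 106, 108, 108, 106, 115, 174, 223, 209, 130, 157, 160, 163, 160, 159, 156, 161, 161, 163, 163, 162, 158, 158, 154, 157, 158, 156, 159, 163, 166, 163, 159, 162, 158, 153, 164, 164, 159, 158, 162, 159, 160, 163, 158, 161, 165, 160, 162, 161, 163, 159, 157, 157, 154, 160, 165, 163, 162, 166, 164, 159, 165, 161, 159, 153, 156, 166, 162, 163, 152, 126, 128, 126, 126, 127, 128, 123, 71, 65, 70, 70, 73, 70, 74]
```

View pics/w4c.png

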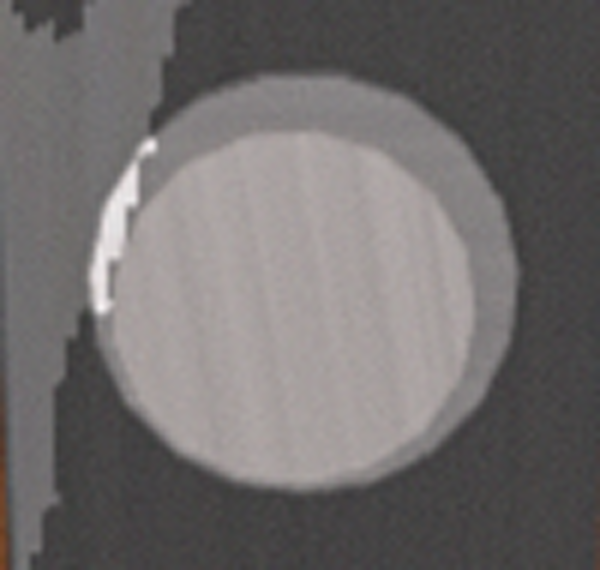

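The crop shows the disc spanning columns 224 to 283.5 and rows 151.5 to 211.5 on the post, which spans columns 220.4 to 291.2 from row 142 down. The disc sits slightly toward +x.

Run:
```python
from m import *
import h
m=optics.camera_model('wrist'); T=np.eye(4); T[:3,:3]=np.diag([-1,1,-1]); T[:3,3]=(506,.4,152.4); T=T@m['tool_from_camera']
C=(np.array(m['mtx']),m['k1'],T[:3,:3].T,-T[:3,:3].T@T[:3,3])
for hh in(26,28,30):
    P=lambda a,b,z:onz(C,a,b,z)[:2].round(1)
    print(hh,'disc L,R,T,B',P(224,181.5,hh+8),P(283.5,181.5,hh+8),P(254,151.5,hh+8),P(254,211.5,hh+8),'post',P(220,177,hh),P(290.8,177,hh),P(255.5,142,hh))
```

```text
26 disc L,R,T,B [506.8 -23.7] [506.8  24.3] [482.4   0.5] [5.324e+02 5.000e-01] post [505.  -27.6] [505.  31.] [476.    1.7]
28 disc L,R,T,B [506.3 -23.5] [506.3  24.1] [482.1   0.5] [5.317e+02 5.000e-01] post [504.5 -27.4] [504.5  30.7] [475.8   1.7]
30 disc L,R,T,B [505.8 -23.3] [505.8  23.9] [4.818e+02 4.000e-01] [5.31e+02 5.00e-01] post [504.  -27.2] [504.1  30.5] [475.5   1.7]
```

>>> step_arm(deltas=[0, -0.06, 0.24, 0, 0, 0, -0.12, 0.48, 0, 0, 0, -0.18, 0.72, 0, 0, 0, -0.24, 0.96, 0, 0])

```text
time_s: 11.75
position: [512.5, -115.6, 115.4]
tcp_rot: [0.0, 1.0, 0.001, -0.001]
contact_force: [0.4, 0.1, -0.1]
grip_width: 45.9
grasp_force: 41.3
```

>>> step_arm(deltas=[0, -0.05, 0.24, 0, 0, 0, -0.05, 0.48, -0.05, 0, 0, -0.05, 0.59, -0.15, 0, 0, -0.05, 0.59, -0.25, 0, 0, -0.05, 0.59, -0.25, 0, 0, -0.05, 0.59, -0.25, 0])

```text
time_s: 12.35
position: [503.3, 0.4, 66.1]
tcp_rot: [0.0, 1.0, 0.0, -0.002]
contact_force: [-0.5, -0.3, -0.4]
grip_width: 46.1
grasp_force: 41.4
```

```bash
python3 -c "
from h import *
o=ctrl.get_obs();print(o['position'].round(2),o['qd'].round(3),o['q'].round(3),o['contact_force'])"
```

```text
[5.0326e+02 4.1000e-01 6.6140e+01] [-0.014 -0.017  0.036 -0.002 -0.001  0.001] [-0.128  0.215 -0.488  0.871 -0.    -0.128] [-0.50639798 -0.25260086 -0.36058971]
```

>>> step_arm(deltas=[0, 0.016, 0.001, -0.05, 0, 0, 0.016, 0.001, -0.1, 0, 0, 0.016, 0.001, -0.14, 0, 0, 0.016, 0.001, -0.14, 0, 0, 0.016, 0.001, -0.14, 0, 0, 0.016, 0.001, -0.14, 0])

```text
time_s: 12.95
position: [508.4, -0.0, 39.5]
tcp_rot: [0.0, 1.0, -0.0, 0.0]
contact_force: [-0.9, -1.7, 3.6]
grip_width: 46.3
grasp_force: 42.8
```

Run:
```python
from m import *
o=ctrl.get_obs(); print(o['position'].round(2),o['contact_force'].round(1)); C=cam('wrist'); im=optics.snapshot('wrist'); cv2.imwrite('pics/w7.png',im)
for f in('w7','w3s'):
    if f!='w7': continue
    g=im[:,:,1]
    print(g[240,190:320].tolist()); print(g[180:320,254].tolist())
s=optics.snapshot('scene'); cv2.imwrite('pics/s7.png',s)
```

```text
[508.35  -0.    39.47] [-0.9 -1.7  3.6]
[225, 232, 197, 85, 43, 53, 51, 34, 32, 26, 53, 178, 255, 253, 249, 249, 250, 255, 166, 152, 161, 158, 163, 156, 157, 159, 154, 155, 154, 157, 162, 163, 162, 161, 159, 160, 159, 161, 155, 158, 161, 156, 158, 156, 157, 159, 156, 159, 159, 154, 156, 154, 152, 158, 156, 158, 159, 162, 163, 165, 161, 160, 160, 157, 159, 156, 158, 157, 157, 159, 160, 157, 156, 158, 159, 156, 158, 158, 158, 160, 152, 157, 156, 158, 158, 158, 159, 165, 161, 162, 166, 163, 162, 162, 161, 163, 162, 161, 163, 157, 157, 159, 160, 161, 163, 165, 159, 158, 158, 156, 154, 153, 153, 155, 160, 146, 79, 27, 20, 27, 27, 25, 24, 37, 81, 106, 110, 108, 105, 107]
[131, 128, 124, 128, 124, 132, 131, 134, 133, 133, 157, 162, 157, 154, 162, 159, 155, 159, 156, 155, 140, 130, 136, 135, 132, 158, 163, 156, 163, 164, 161, 158, 158, 163, 161, 167, 167, 163, 164, 164, 164, 163, 163, 163, 158, 157, 156, 153, 155, 159, 157, 159, 160, 160, 158, 161, 158, 157, 161, 158, 159, 155, 158, 164, 162, 162, 160, 159, 159, 154, 156, 158, 159, 157, 159, 161, 158, 160, 156, 157, 160, 161, 160, 164, 161, 160, 158, 155, 153, 160, 157, 157, 163, 161, 162, 161, 162, 164, 164, 161, 159, 158, 159, 156, 157, 158, 154, 157, 156, 156, 152, 153, 155, 156, 158, 159, 158, 158, 160, 159, 159, 162, 167, 122, 71, 64, 63, 66, 64, 69, 61, 63, 63, 66, 67, 61, 66, 60, 68, 62]
```

>>> step_arm(deltas=[0, 0, 0, 0.03, 0, 0, -0.025, 0, 0.03, 0, 0, -0.025, 0, 0.03, 0, 0, -0.025, 0, 0.01, 0, 0, -0.025, 0, 0, 0, 0, -0.025, 0, -0.005, 0, 0, -0.025, 0, -0.01, 0, 0, -0.025, 0, -0.01, 0])

```text
time_s: 13.85
position: [502.7, 0.6, 39.1]
tcp_rot: [0.0, 1.0, -0.0, -0.0]
contact_force: [-7.0, 2.1, 18.0]
grip_width: 45.7
grasp_force: 46.0
```

Run:
```python
from m import *
o=ctrl.get_obs(); print(o['position'].round(2),o['contact_force'].round(1)); C=cam('wrist'); im=optics.snapshot('wrist'); cv2.imwrite('pics/w8.png',im)
g=im[:,:,1]
print(g[240,195:210].tolist(),g[240,295:315].tolist()); print(g[170:215,254].tolist(),g[290:310,254].tolist())
```

```text
[502.66   0.56  39.13] [-7.   2.1 18. ]
[53, 50, 42, 31, 28, 53, 180, 255, 254, 249, 248, 248, 248, 247, 250] [163, 161, 160, 162, 156, 158, 155, 155, 160, 161, 153, 104, 31, 26, 18, 22, 31, 28, 34, 80]
[69, 68, 70, 70, 69, 67, 64, 66, 70, 67, 69, 93, 107, 101, 105, 123, 136, 132, 134, 133, 131, 129, 131, 130, 130, 129, 125, 129, 134, 137, 138, 135, 140, 135, 132, 159, 167, 166, 167, 165, 162, 161, 161, 168, 166] [156, 157, 158, 158, 160, 159, 160, 162, 161, 161, 163, 164, 164, 119, 72, 64, 66, 69, 63, 64]
```

>>> step_arm(deltas=[0, 0, 0, 0.012, 0, 0, 0, 0, 0.012, 0, 0.85, 0, 0, 0.012, 0, 0.85, 0, 0, 0.012, 0, 0.85, 0, 0, 0.1, 0, 0.85, 0, 0, 0.3, 0, 0.85, 0, 0, 0.5, 0, 0.85, 0, 0, 0.5, 0, 0.85, 0, 0, 0.5, 0])

```text
time_s: 14.8
position: [504.0, 0.3, 138.3]
tcp_rot: [0.0, 1.0, -0.0, 0.001]
contact_force: [0.1, 0.8, -0.7]
grip_width: 72.7
grasp_force: 0.0
```

Run:
```python
from m import *
o=ctrl.get_obs(); print(o['position'].round(2),o['qd'].round(3)); C=cam('wrist'); im=optics.snapshot('wrist'); cv2.imwrite('pics/w9.png',im)
u=proj(C,(506,.5,42)); print(u); u0,v0=map(int,u)
g=im[:,:,1]
print(u0-50,g[v0,u0-50:u0+50].tolist()); print(v0-50,g[v0-50:v0+50,u0].tolist())
```

```text
[5.0397e+02 3.4000e-01 1.3828e+02] [ 0.     0.026 -0.048  0.001 -0.001  0.   ]
(np.float64(254.26432002750641), np.float64(190.2085664000092))
204 [113, 110, 109, 109, 108, 113, 113, 114, 108, 109, 110, 109, 106, 63, 83, 137, 130, 128, 160, 159, 154, 152, 154, 160, 161, 161, 162, 159, 160, 159, 161, 164, 167, 162, 163, 166, 163, 160, 163, 157, 157, 161, 160, 162, 163, 163, 163, 161, 161, 160, 162, 160, 158, 160, 158, 156, 155, 161, 159, 163, 164, 161, 161, 159, 159, 160, 158, 160, 159, 159, 159, 153, 156, 157, 154, 159, 162, 163, 164, 168, 165, 165, 162, 139, 122, 124, 127, 122, 90, 70, 63, 69, 70, 72, 68, 69, 63, 72, 67, 69]
140 [71, 72, 68, 73, 66, 70, 70, 95, 121, 132, 135, 136, 130, 129, 125, 127, 131, 131, 151, 157, 167, 164, 162, 166, 166, 166, 167, 167, 165, 161, 162, 157, 155, 159, 161, 162, 158, 159, 159, 158, 162, 165, 168, 162, 164, 156, 158, 161, 158, 161, 162, 161, 163, 159, 162, 163, 160, 157, 156, 159, 160, 162, 162, 167, 165, 163, 162, 160, 160, 161, 156, 154, 154, 157, 158, 164, 161, 163, 164, 163, 162, 114, 64, 66, 61, 63, 68, 63, 63, 64, 63, 64, 62, 69, 64, 65, 63, 68, 67, 60]
```

>>> step_arm(deltas=[0.85, -0.03, 0.24, 0, 0, 0.85, -0.06, 0.48, 0, 0, 0.85, -0.09, 0.72, 0, 0, 0.85, -0.12, 0.96, 0, 0])

```text
time_s: 15.25
position: [476.9, 193.6, 135.2]
tcp_rot: [0.0, 1.0, -0.001, -0.002]
contact_force: [1.3, 0.7, 0.8]
grip_width: 72.7
grasp_force: 0.0
```

>>> step_arm(deltas=[0.85, -0.01, 0.24, 0, 0, 0.85, -0.012, 0.468, 0, 0, 0.85, -0.012, 0.468, 0, 0, 0.85, -0.012, 0.468, 0, 0, 0.85, -0.012, 0.468, 0, 0, 0.85, -0.012, 0.468, 0, 0])

```text
time_s: 15.85
position: [476.1, 284.5, 136.5]
tcp_rot: [0.001, 1.0, -0.0, -0.001]
contact_force: [0.0, -0.1, 0.2]
grip_width: 72.6
grasp_force: 0.0
```

Run:
```python
from m import *
o=ctrl.get_obs(); C=cam('wrist'); im=optics.snapshot('wrist'); cv2.imwrite('pics/w10.png',im)
print(o['position'].round(1),o['qd'].round(3),o['q'].round(2))
u=proj(C,(477.6,286,8)); c,ax,a=blob(im,*u,150,45); print(u,c,ax,a,onz(C,*c,8).round(1))
```

```text
[476.1 284.5 136.5] [-0.004 -0.005  0.009 -0.001  0.001  0.   ] [ 0.42  0.22 -0.31  1.04 -0.    0.42]
(np.float64(255.76815191058674), np.float64(179.5582612223978)) [257.13934708 179.48741531] (55.80923843383789, 56.2160758972168) 2472 [477.5 287.1   8. ]
```

>>> step_arm(deltas=[0.85, 0.005, 0.011, -0.24, 0, 0.85, 0.005, 0.011, -0.48, 0, 0.85, 0.005, 0.011, -0.65, 0, 0.85, 0.005, 0.011, -0.7, 0, 0.85, 0.005, 0.011, -0.7, 0, 0.85, 0.005, 0.011, -0.7, 0, 0, 0.005, 0.011, -0.7, 0, 0, 0.005, 0.011, -0.7, 0, 0, 0.005, 0.011, -0.7, 0, 0, 0.005, 0.011, -0.7, 0], newtons=40)

```text
time_s: 16.9
position: [479.6, 289.1, -0.1]
tcp_rot: [-0.0, 1.0, 0.001, 0.002]
contact_force: [-0.7, -0.4, 6.7]
grip_width: 45.5
grasp_force: 39.9
```

>>> step_arm(deltas=[0, 0, 0, 0.25, 0, 0, 0, 0, 0.48, 0, 0, 0, 0, 0.6, 0, 0, 0.01, -0.2, 0.6, 0, 0, 0.05, -0.42, 0.6, 0, 0, 0.09, -0.64, 0.6, 0, 0, 0.12, -0.86, 0.6, 0])

```text
time_s: 17.6
position: [502.5, 115.1, 119.0]
tcp_rot: [-0.0, 1.0, 0.0, 0.002]
contact_force: [-0.4, 0.1, -0.3]
grip_width: 45.8
grasp_force: 41.3
```

>>> step_arm(deltas=[0, 0.005, -0.24, 0, 0, 0, 0.01, -0.48, -0.05, 0, 0, 0.01, -0.57, -0.15, 0, 0, 0.01, -0.57, -0.25, 0, 0, 0.01, -0.57, -0.3, 0, 0, 0.01, -0.57, -0.3, 0, 0, 0.01, -0.57, -0.3, 0])

```text
time_s: 18.3
position: [504.0, 2.8, 58.0]
tcp_rot: [-0.0, 1.0, -0.0, 0.0]
contact_force: [-0.8, -1.4, -1.0]
grip_width: 45.5
grasp_force: 41.3
```

```bash
cat > d.py <<'E'
from m import *
import sys
o=ctrl.get_obs(); print(o['position'].round(2),o['contact_force'].round(1),o['grip_width']); C=cam('wrist'); im=optics.snapshot('wrist'); cv2.imwrite('pics/%s.png'%sys.argv[1],im)
g=im[:,:,1]
print(g[240,192:212].tolist(),g[240,295:315].tolist()); print(g[150:215,254].tolist(),g[290:310,254].tolist())
E
python3 d.py w11
```

```text
[503.99   2.78  58.04] [-0.8 -1.4 -1. ] 45.52147308285682
[233, 132, 51, 47, 54, 44, 34, 29, 22, 109, 255, 176, 157, 162, 163, 163, 163, 163, 162, 162] [158, 159, 159, 161, 162, 164, 162, 161, 162, 165, 133, 39, 21, 26, 35, 29, 30, 33, 46, 86]
[69, 69, 71, 65, 69, 67, 72, 67, 67, 71, 69, 72, 65, 71, 69, 67, 68, 68, 66, 64, 102, 105, 103, 132, 132, 129, 131, 128, 128, 126, 127, 127, 124, 123, 128, 130, 130, 134, 132, 139, 157, 158, 153, 160, 141, 129, 131, 134, 134, 155, 164, 159, 162, 163, 162, 161, 166, 160, 154, 154, 159, 163, 161, 162, 160] [158, 157, 157, 155, 161, 150, 114, 69, 62, 63, 69, 72, 59, 67, 65, 63, 65, 69, 64, 69]
```

>>> step_arm(deltas=[0, 0.006, -0.011, -0.02, 0, 0, 0.006, -0.011, -0.04, 0, 0, 0.006, -0.011, -0.05, 0, 0, 0.006, -0.011, -0.055, 0, 0, 0.006, -0.011, -0.06, 0, 0, 0.006, -0.011, -0.06, 0])

```text
time_s: 18.95
position: [506.0, 0.2, 49.5]
tcp_rot: [-0.0, 1.0, -0.0, 0.001]
contact_force: [-9.3, 0.9, 29.1]
grip_width: 45.2
grasp_force: 44.2
```

```bash
python3 d.py w12
```

```text
[5.0603e+02 1.8000e-01 4.9500e+01] [-9.3  0.9 29.1] 45.18597747005668
[232, 130, 57, 52, 50, 43, 32, 29, 30, 128, 255, 253, 249, 248, 247, 249, 251, 253, 166, 156] [161, 161, 158, 161, 161, 160, 162, 162, 160, 165, 142, 58, 22, 32, 26, 27, 26, 25, 40, 83]
[67, 66, 66, 69, 68, 73, 68, 68, 70, 66, 70, 65, 73, 64, 68, 69, 63, 70, 71, 77, 104, 104, 105, 126, 133, 130, 127, 126, 133, 131, 132, 130, 129, 127, 128, 130, 132, 135, 136, 135, 128, 157, 166, 166, 145, 131, 130, 135, 138, 157, 162, 161, 162, 162, 162, 165, 163, 159, 153, 155, 157, 159, 162, 163, 158] [157, 160, 158, 157, 163, 160, 126, 70, 63, 64, 66, 63, 65, 62, 59, 64, 65, 64, 62, 65]
```

>>> step_arm(deltas=[0, 0, 0, 0.012, 0, 0, 0, 0, 0.012, 0, 0.85, 0, 0, 0.012, 0, 0.85, 0, 0, 0.012, 0, 0.85, 0, 0, 0.1, 0, 0.85, 0, 0, 0.3, 0, 0.85, 0, 0, 0.45, 0, 0.85, 0, 0, 0.45, 0, 0.85, 0, 0, 0.45, 0])

```text
time_s: 19.9
position: [505.1, 0.1, 135.5]
tcp_rot: [0.0, 1.0, -0.0, 0.001]
contact_force: [0.5, 0.1, -0.6]
grip_width: 72.6
grasp_force: 0.0
```

Run:
```python
from m import *
o=ctrl.get_obs(); print(o['position'].round(2),o['qd'].round(3)); C=cam('wrist'); im=optics.snapshot('wrist'); cv2.imwrite('pics/w13.png',im)
t=optics.snapshot('top'); s=optics.snapshot('scene'); cv2.imwrite('pics/t13.png',t); cv2.imwrite('pics/s13.png',s)
a=cv2.resize(im[135:245,195:310],None,fx=3.4,fy=3.4,interpolation=2); b=cv2.resize(s[80:230,185:320],None,fx=3,fy=3,interpolation=2)
c=np.zeros((460,800,3),np.uint8); c[:a.shape[0],:a.shape[1]]=a; c[:b.shape[0],393:393+b.shape[1]]=b; cv2.imwrite('pics/v13.png',c)
```

```text
[5.0514e+02 8.0000e-02 1.3551e+02] [-0.002  0.021 -0.039  0.003 -0.     0.001]
```

View pics/v13.png

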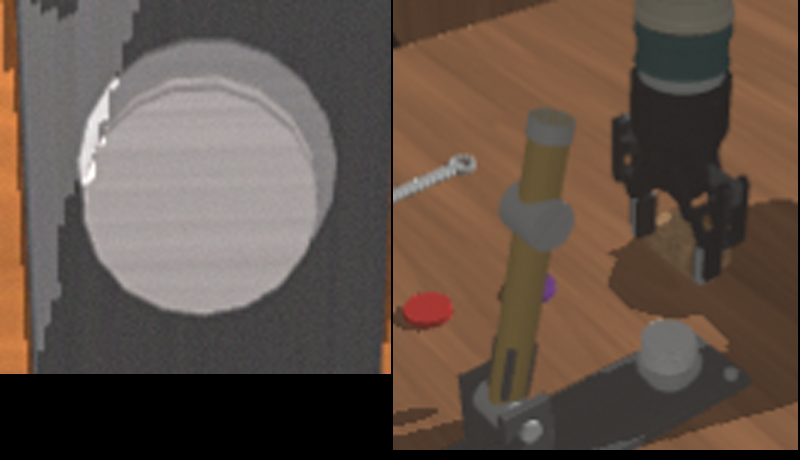

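The crop shows three discs stacked concentrically on the post, with the top disc centred at (201,200) and about 1 mm of the disc below visible at its front. Next I'll go over the tube.

>>> step_arm(deltas=[0, 0, 0, 0.24, 0, 0, 0, 0, 0.48, 0, 0, 0, 0, 0.72, 0, 0, 0, 0, 0.96, 0, 0, 0, 0, 1, 0], newtons=40)

```text
time_s: 20.55
position: [507.4, -0.2, 340.6]
tcp_rot: [0.0, 1.0, -0.001, 0.004]
contact_force: [0.2, -0.4, -0.0]
grip_width: 0.6
grasp_force: 0.0
```

>>> step_arm(deltas=[0, 0, 0, 0.1, 0, 0, 0.2, 0, 0.1, 0, 0, 0.42, 0, 0.1, 0, 0, 0.64, 0, 0.1, 0, 0, 0.84, 0, 0.1, 0, 0, 0.93, 0, 0.1, 0, 0, 0.93, 0, 0.1, 0])

```text
time_s: 21.25
position: [692.2, 0.0, 350.7]
tcp_rot: [-0.0, 1.0, 0.0, -0.003]
contact_force: [-0.5, -0.4, -0.1]
grip_width: -0.2
grasp_force: 0.0
```

>>> step_arm(deltas=[0, 0, 0, -0.2, 0, 0, 0, 0, -0.265, 0, 0, -0.1, 0, -0.27, 0, 0, -0.2, 0, -0.28, 0, 0, -0.34, 0, -0.31, 0, 0, -0.475, 0, -0.355, 0, 0, -0.6, 0, -0.42, 0, 0, -0.715, 0, -0.495, 0, 0, -0.715, 0, -0.495, 0])

```text
time_s: 22.15
position: [541.8, 0.7, 253.6]
tcp_rot: [0.0, 1.0, 0.0, -0.004]
contact_force: [0.4, 0.3, 1.9]
grip_width: 0.0
grasp_force: 0.5
```

Run:
```python
from m import *
o=ctrl.get_obs(); print(o['position'].round(2),o['contact_force'].round(2),o['torque'].round(2))
s=optics.snapshot('scene'); cv2.imwrite('pics/s14.png',s); w=optics.snapshot('wrist'); cv2.imwrite('pics/w14.png',w)
```

```text
[541.85   0.7  253.58] [0.36 0.26 1.88] [ 0.05 -0.02 -0.02]
```

```bash
cat > tube.py <<'E'
from m import *
def tube(s):
    C=cam('scene'); h=cv2.cvtColor(s,cv2.COLOR_BGR2HSV)
    m=cv2.inRange(h,(18,90,60),(32,255,255)); n,l,st,c=cv2.connectedComponentsWithStats(m)
    best=None
    for th in np.arange(-.2,1.4,.01):
        k=sum(m[int(round(v)),int(round(u))]>0 for r in np.r_[60:140:5,195:235:5] for u,v in [proj(C,(674.5-r*np.cos(th),.3,72+r*np.sin(th)))] if 0<=v<384 and 0<=u<512)
        if best is None or k>best[0]: best=(k,th,th)
        elif k==best[0]: best=(k,best[1],th)
    return best
E
python3 - <<'E'
from tube import *
for f in('s13','s14'): print(f,tube(cv2.imread(f'pics/{f}.png')))
E
```

```text
s13 (np.int64(23), np.float64(1.3800000000000014), np.float64(1.3900000000000015))
s14 (np.int64(24), np.float64(0.870000000000001), np.float64(0.870000000000001))
```

>>> step_arm(deltas=[0, -0.105, 0, -0.095, 0, 0, -0.2, 0, -0.2, 0, 0, -0.265, 0, -0.29, 0, 0, -0.32, 0, -0.39, 0, 0, -0.365, 0, -0.495, 0, 0, -0.4, 0, -0.6, 0, 0, -0.425, 0, -0.71, 0, 0, -0.425, 0, -0.71, 0, 0, -0.425, 0, -0.71, 0, 0, -0.425, 0, -0.71, 0])

```text
time_s: 23.25
position: [464.6, -0.1, 116.0]
tcp_rot: [-0.0, 1.0, -0.0, 0.001]
contact_force: [-1.4, 0.0, 2.9]
grip_width: 0.4
grasp_force: 1.2
```

Run:
```python
from tube import *
o=ctrl.get_obs(); print(o['position'].round(2),o['contact_force'].round(2),o['torque'].round(2))
s=optics.snapshot('scene'); cv2.imwrite('pics/s15.png',s); print(tube(s))
```

```text
[ 4.6464e+02 -6.0000e-02  1.1597e+02] [-1.44  0.05  2.92] [ 0.04  0.35 -0.  ]
(np.int64(22), np.float64(0.13000000000000028), np.float64(0.1600000000000003))
```

>>> step_arm(deltas=[0, -0.005, 0, -0.04, 0, 0, -0.01, 0, -0.07, 0, 0, -0.015, 0, -0.1, 0, 0, -0.015, 0, -0.1, 0, 0, -0.015, 0, -0.1, 0])

```text
time_s: 23.8
position: [460.4, -0.0, 94.4]
tcp_rot: [0.0, 1.0, -0.0, 0.001]
contact_force: [2.4, -0.5, 2.3]
grip_width: -0.1
grasp_force: 1.3
```

>>> step_arm(deltas=[0, 0, 0, -0.01, 0, 0, 0, 0, -0.02, 0, 0, 0, 0, -0.03, 0, 0, 0, 0, -0.03, 0, 0, 0, 0, -0.03, 0])

```text
time_s: 24.3
position: [460.5, -0.0, 93.5]
tcp_rot: [-0.0, 1.0, -0.0, 0.001]
contact_force: [-11.4, 1.0, 40.5]
grip_width: 0.1
grasp_force: 20.0
```

The tube bears on the stack at tip z of about 93.5, an angle of about 0.03. That is close to the two-or-three-disc boundary, so I'll let the tube up gently and gauge the stack top with the shut fingertips.

>>> step_arm(deltas=[0, 0.01, 0, 0.1, 0, 0, 0.04, 0, 0.21, 0, 0, 0.07, 0, 0.315, 0, 0, 0.12, 0, 0.42, 0, 0, 0.17, 0, 0.52, 0, 0, 0.24, 0, 0.61, 0, 0, 0.33, 0, 0.715, 0, 0, 0.44, 0, 0.81, 0, 0, 0.56, 0, 0.89, 0, 0, 0.68, 0, 0.95, 0, 0, 0.81, 0, 1, 0, 0, 1, 0, 1, 0])

```text
time_s: 25.5
position: [659.4, 0.3, 289.3]
tcp_rot: [0.0, 1.0, -0.0, -0.001]
contact_force: [0.9, 0.0, 0.5]
grip_width: -0.0
grasp_force: 0.0
```

>>> step_arm(deltas=[0, 0.16, 0, 0.05, 0, 0, 0.16, 0, 0.28, 0, 0, 0.1, 0, 0.31, 0, 0, -0.15, 0, 0.31, 0, 0, -0.4, 0, 0.31, 0, 0, -0.64, 0, 0.31, 0, 0, -0.77, 0, 0.31, 0, 0, -0.77, 0, 0.1, 0, 0, -0.77, 0, -0.14, 0, 0, -0.77, 0, -0.38, 0])

```text
time_s: 26.5
position: [503.9, 0.3, 210.7]
tcp_rot: [0.0, 1.0, -0.0, -0.0]
contact_force: [1.2, -0.5, -0.9]
grip_width: 0.1
grasp_force: 0.0
```

>>> step_arm(deltas=[0, 0, 0, -0.24, 0, 0, 0, 0, -0.48, 0, 0, 0, 0, -0.66, 0, 0, 0, 0, -0.74, 0, 0, 0, 0, -0.74, 0, 0, 0, 0, -0.74, 0])

```text
time_s: 27.1
position: [504.5, 0.2, 64.1]
tcp_rot: [0.0, 1.0, 0.0, -0.001]
contact_force: [-0.3, 0.2, 0.3]
grip_width: -0.5
grasp_force: 0.0
```

>>> step_arm(deltas=[0, 0, 0, -0.01, 0, 0, 0, 0, -0.02, 0, 0, 0, 0, -0.025, 0, 0, 0, 0, -0.025, 0, 0, 0, 0, -0.025, 0])

```text
time_s: 27.6
position: [505.9, 0.1, 59.6]
tcp_rot: [0.0, 1.0, -0.0, 0.0]
contact_force: [0.1, -0.1, -0.2]
grip_width: 0.1
grasp_force: 0.0
```

>>> step_arm(deltas=[0, 0, 0, -0.005, 0, 0, 0, 0, -0.01, 0, 0, 0, 0, -0.015, 0, 0, 0, 0, -0.015, 0, 0, 0, 0, -0.015, 0])

```text
time_s: 28.1
position: [505.9, 0.1, 57.8]
tcp_rot: [-0.0, 1.0, -0.0, 0.0]
contact_force: [-3.0, -0.3, 11.1]
grip_width: -0.1
grasp_force: 5.5
```

>>> step_arm(deltas=[0, 0, 0, -0.005, 0, 0, 0, 0, -0.01, 0, 0, 0, 0, -0.01, 0, 0, 0, 0, -0.01, 0])

```text
time_s: 28.5
position: [506.0, 0.1, 57.7]
tcp_rot: [-0.0, 1.0, -0.0, 0.0]
contact_force: [-8.4, 1.1, 25.5]
grip_width: 0.1
grasp_force: 12.5
```

The stack top gauges at 57.6, so the post is at 33.6. Three discs give +0.033 and two give −0.014, so two is nearer to level. I'll take the third disc off and lay it back on the bench.

>>> step_arm(deltas=[0, 0, 0, 0.1, 0, 0.85, 0, 0, 0.3, 0, 0.85, 0, 0, 0.3, 0, 0.85, 0, 0, 0.3, 0, 0.85, 0, 0, 0.3, 0, 0.85, 0, 0, 0.15, 0, 0.85, 0, 0, 0.02, 0, 0.85, 0, 0, -0.025, 0, 0.85, 0, 0, -0.025, 0, 0.85, 0, 0, -0.025, 0, 0, 0, 0, -0.025, 0, 0, 0, 0, -0.025, 0, 0, 0, 0, -0.025, 0, 0, 0, 0, -0.025, 0], newtons=40)

```text
time_s: 29.9
position: [507.1, -0.0, 51.0]
tcp_rot: [-0.0, 1.0, -0.0, 0.001]
contact_force: [-0.9, -0.2, 5.3]
grip_width: 45.3
grasp_force: 40.2
```

>>> step_arm(deltas=[0, 0, 0, 0.02, 0, 0, 0, 0, 0.06, 0, 0, 0, 0, 0.15, 0, 0, 0, 0, 0.3, 0, 0, 0, 0, 0.3, 0])

```text
time_s: 30.4
position: [509.3, -0.3, 113.6]
tcp_rot: [0.0, 1.0, -0.001, 0.004]
contact_force: [0.2, -0.9, 0.1]
grip_width: 45.2
grasp_force: 41.0
```

Run:
```python
from m import *
o=ctrl.get_obs(); print(o['position'].round(2),o['grip_width'],o['grasp_force'])
im=optics.snapshot('wrist'); cv2.imwrite('pics/w16.png',im); s=optics.snapshot('scene'); cv2.imwrite('pics/s16.png',s)
g=im[:,:,1]; print(g[140:215,262].tolist(),g[285:310,254].tolist(),g[240,195:210].tolist(),g[240,297:312].tolist())
```

```text
[ 5.0926e+02 -3.3000e-01  1.1364e+02] 45.23379261276953 40.96142649650574
[68, 67, 68, 66, 89, 105, 126, 130, 127, 126, 127, 125, 123, 123, 123, 128, 131, 153, 159, 156, 151, 152, 154, 158, 158, 157, 154, 158, 157, 160, 161, 162, 162, 160, 156, 151, 152, 150, 149, 154, 151, 154, 153, 153, 154, 152, 154, 154, 156, 159, 154, 135, 125, 129, 132, 138, 161, 158, 158, 152, 153, 157, 161, 157, 148, 148, 151, 155, 154, 157, 154, 154, 156, 156, 154] [154, 152, 155, 154, 150, 155, 156, 133, 76, 57, 64, 61, 60, 64, 60, 62, 58, 64, 64, 61, 62, 62, 60, 63, 64] [45, 52, 46, 31, 35, 25, 32, 131, 255, 246, 246, 248, 153, 146, 150] [154, 150, 154, 153, 154, 155, 155, 132, 56, 17, 23, 21, 28, 26, 25]
```

>>> step_arm(deltas=[0, -0.03, 0.23, 0, 0, 0, -0.06, 0.46, 0, 0, 0, -0.09, 0.69, 0, 0, 0, -0.12, 0.92, 0, 0, 0, -0.12, 0.96, 0, 0])

```text
time_s: 31.0
position: [479.6, 195.6, 108.1]
tcp_rot: [-0.003, 1.0, 0.0, -0.001]
contact_force: [0.5, -0.9, -0.2]
grip_width: 45.1
grasp_force: 41.1
```

>>> step_arm(deltas=[0, -0.01, 0.24, 0, 0, 0, -0.01, 0.47, 0, 0, 0, -0.01, 0.47, -0.2, 0, 0, -0.01, 0.47, -0.4, 0, 0, -0.01, 0.47, -0.5, 0, 0, -0.01, 0.47, -0.51, 0, 0, -0.01, 0.47, -0.51, 0])

```text
time_s: 31.7
position: [479.0, 285.2, 6.4]
tcp_rot: [0.0, 1.0, -0.001, -0.001]
contact_force: [0.4, -0.1, 0.6]
grip_width: 45.4
grasp_force: 41.2
```

Lower to contact, release and rise.

>>> step_arm(deltas=[0, 0, 0, -0.01, 0, 0, 0, 0, -0.02, 0, 0, 0, 0, -0.025, 0, 0, 0, 0, -0.025, 0, 0.85, 0, 0, -0.02, 0, 0.85, 0, 0, -0.02, 0, 0.85, 0, 0, 0.1, 0, 0.85, 0, 0, 0.3, 0, 0.85, 0, 0, 0.54, 0, 0.85, 0, 0, 0.75, 0, 0, 0, 0, 0.95, 0, 0, 0, 0, 0.95, 0])

```text
time_s: 32.9
position: [484.1, 288.2, 204.7]
tcp_rot: [-0.0, 1.0, 0.003, 0.006]
contact_force: [1.4, -0.4, 0.7]
grip_width: 45.0
grasp_force: 0.0
```

Run:
```python
from m import *
o=ctrl.get_obs(); C=cam('wrist'); im=optics.snapshot('wrist'); cv2.imwrite('pics/w17.png',im)
print(o['position'].round(1),o['qd'].round(3))
u=proj(C,(477.6,286,8)); c,ax,a=blob(im,*u,150,40); print(u,c,ax,a,onz(C,*c,8).round(1))
```

```text
[484.1 288.2 204.7] [-0.002  0.049 -0.085 -0.053 -0.001 -0.001]
(np.float64(250.49933787775385), np.float64(153.25287685536114)) [250.35949326 152.7685051 ] (45.78776931762695, 46.37712478637695) 1681 [477.1 285.9   8. ]
```

>>> step_arm(deltas=[0, 0.02, -0.18, 0.15, 0, 0, 0.04, -0.36, 0.3, 0, 0, 0.06, -0.54, 0.45, 0, 0, 0.08, -0.72, 0.6, 0, 0, 0.1, -0.9, 0.75, 0, 0, 0.13, -0.96, 0.78, 0])

```text
time_s: 33.55
position: [506.9, 91.7, 356.0]
tcp_rot: [0.001, 1.0, -0.0, 0.002]
contact_force: [0.4, -0.2, -0.8]
grip_width: 0.1
grasp_force: 0.0
```

>>> step_arm(deltas=[0, 0.1, -0.2, 0, 0, 0, 0.3, -0.34, 0, 0, 0, 0.5, -0.467, 0, 0, 0, 0.72, -0.467, 0, 0, 0, 0.92, -0.467, 0, 0, 0, 0.92, -0.467, 0, 0, 0, 0.92, -0.467, 0, 0])

```text
time_s: 34.25
position: [689.6, 1.2, 349.4]
tcp_rot: [-0.0, 1.0, 0.0, -0.003]
contact_force: [-0.2, 0.7, 0.2]
grip_width: 0.1
grasp_force: 0.0
```

Run:
```python
from m import *
o=ctrl.get_obs(); print(o['position'].round(2),o['qd'].round(3))
```

```text
[689.58   1.18 349.38] [ 0.004 -0.056 -0.016  0.01  -0.    -0.   ]
```

>>> step_arm(deltas=[0, 0.005, -0.005, -0.19, 0, 0, 0.005, -0.005, -0.26, 0, 0, -0.09, -0.005, -0.265, 0, 0, -0.19, -0.005, -0.275, 0, 0, -0.33, -0.005, -0.305, 0, 0, -0.465, -0.005, -0.35, 0, 0, -0.59, -0.005, -0.415, 0, 0, -0.705, -0.005, -0.49, 0, 0, -0.705, -0.005, -0.49, 0])

```text
time_s: 35.15
position: [542.8, 0.6, 253.0]
tcp_rot: [-0.0, 1.0, 0.001, -0.004]
contact_force: [0.4, -0.7, 0.7]
grip_width: -0.1
grasp_force: 0.5
```

Run:
```python
from tube import *
o=ctrl.get_obs(); print(o['position'].round(2),o['contact_force'].round(2),o['torque'].round(2))
s=optics.snapshot('scene'); cv2.imwrite('pics/s18.png',s); print(tube(s))
```

```text
[542.82   0.64 253.01] [ 0.37 -0.69  0.72] [ 0.05 -0.08 -0.01]
(np.int64(24), np.float64(0.7600000000000009), np.float64(0.870000000000001))
```

Hooked again. Pull down along the arc.

>>> step_arm(deltas=[0, -0.105, 0, -0.095, 0, 0, -0.2, 0, -0.2, 0, 0, -0.265, 0, -0.29, 0, 0, -0.32, 0, -0.39, 0, 0, -0.365, 0, -0.495, 0, 0, -0.4, 0, -0.6, 0, 0, -0.425, 0, -0.71, 0, 0, -0.43, 0, -0.75, 0, 0, -0.435, 0, -0.78, 0, 0, -0.435, 0, -0.78, 0, 0, -0.435, 0, -0.78, 0])

```text
time_s: 36.3
position: [462.5, -0.3, 100.1]
tcp_rot: [-0.0, 1.0, 0.0, 0.0]
contact_force: [-1.6, 0.4, 3.5]
grip_width: -0.1
grasp_force: 1.3
```

>>> step_arm(deltas=[0, 0, 0, -0.02, 0, 0, 0, 0, -0.035, 0, 0, 0, 0, -0.045, 0, 0, 0, 0, -0.045, 0, 0, 0, 0, -0.045, 0])

```text
time_s: 36.8
position: [462.3, -0.4, 90.5]
tcp_rot: [0.0, 1.0, -0.0, 0.001]
contact_force: [0.1, 0.1, 3.0]
grip_width: 0.2
grasp_force: 1.3
```

>>> step_arm(deltas=[0, 0, 0, -0.01, 0, 0, 0, 0, -0.02, 0, 0, 0, 0, -0.03, 0, 0, 0, 0, -0.038, 0, 0, 0, 0, -0.038, 0, 0, 0, 0, -0.038, 0])

```text
time_s: 37.4
position: [461.9, -0.4, 84.0]
tcp_rot: [-0.0, 1.0, -0.0, 0.0]
contact_force: [-3.8, -0.9, 13.3]
grip_width: -0.1
grasp_force: 6.5
```

>>> step_arm(deltas=[0, 0, 0, -0.006, 0, 0, 0, 0, -0.006, 0, 0, 0, 0, -0.006, 0, 0, 0, 0, -0.006, 0, 0, 0, 0, -0.006, 0])

```text
time_s: 37.9
position: [462.0, -0.3, 83.8]
tcp_rot: [-0.0, 1.0, -0.0, 0.0]
contact_force: [-6.1, 0.7, 20.6]
grip_width: -0.3
grasp_force: 10.6
```

Run:
```python
from tube import *
o=ctrl.get_obs(); print(o['position'].round(2),o['contact_force'].round(2),o['qd'].round(3))
s=optics.snapshot('scene'); print(tube(s)); t=optics.snapshot('top')
a=cv2.resize(s[150:290,180:330],None,fx=3.2,fy=3.2,interpolation=2)[:448]; b=t[100:290,130:400]
c=np.zeros((448,800,3),np.uint8); c[:,:480]=a; c[:190,500:770]=b; cv2.imwrite('pics/fin.png',c)
```

```text
[ 4.6195e+02 -3.5000e-01  8.3800e+01] [-6.07  0.68 20.63] [ 0.003  0.001 -0.001  0.     0.001 -0.001]
(np.int64(21), np.float64(0.010000000000000175), np.float64(0.010000000000000175))
```

View pics/fin.png

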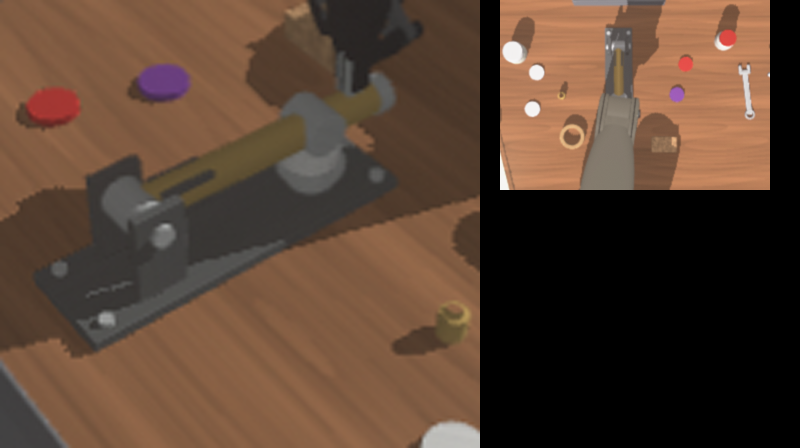

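The tube lies nearly level with its foot at (310,140) on the stack, held by the fingertips at 20 N. The two spare discs lie on the left side of the bench and the other things have not moved.

```bash
python3 -c "
from workcell import ctrl
print(ctrl.job_done())"
```

```text
the job is handed in; nothing more can be done
None
```

I packed the jig with two discs and handed it in at about 38 s, with the tube held down on them at about 20 N and about 0.014 rad below level. I first tried three discs, which would have left it about 0.033 rad above level, so I took the third off and laid it back on the bench.

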